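# Prove the angle gauge on the stud block

## Robot

A 6-joint arm with a two-finger parallel gripper is mounted at the origin on the work surface. World frame = base frame: x ahead of the robot, y to its left, z up, the work surface at z = 0. Lengths are in m, angles in rad, forces in N, time in s.
With the tool pointing down it reaches from about 0.425 to 0.95 m from the base axis. Payload 3.5 kg.
Tool frame: the origin (TCP) lies on the centre line of the jaws, within the pads' length; the fingertips stand 17 mm ahead of it and the grasp point (between the pads) lies 2 mm behind it; z points along the fingers, y is the line along which they close (so a half turn about z gives the same grasp; the last joint's range is limited). The gripper opens to 85 mm and grips with 20 to 120 N. Pads are 22 mm wide; open, the fingers measure 114 mm over their backs; the gripper's body (76 mm by 85 mm) begins 54 mm behind the grasp point. The pads swing forward as they close: fully open they stand 13 mm farther back than shut.
Start: joints at [-1.421, 0.286, 1.577, -0, 1.279, -0.15], TCP at [0.199, -0.645, 0.248] pointing down, gripper open.
Joint ranges: [-2.77, 2.77], [-0.9, 2.22], [0.21, 2.48], [-1.53, 4.67], [0.24, 2.81], [-2.84, 2.84]. Speed limits (rad/s): [2.79, 2.79, 3.14, 3.14, 3.14, 3.14].

## Interface

Orientations are given as [roll, pitch, yaw] about the fixed x, y, z axes, in that order (R = Rz(yaw) Ry(pitch) Rx(roll)).
In Python, from bench import read_state, grab_frame, hand_in, look_for, place_of gives the robot as it stands.
- The arm moves only by the tool play_rows, never from a script. Its arguments are lists of equal length, an entry for each row: "dp": the shift along the tool's x, y, z in mm, a list of three; "delta_rot": the turn, a rotation vector about the tool's x, y, z in degrees, a list of three; "fingers": the opening, from 0 (shut) to 1 (fully open). A call has 1 to 5 rows; each row shifts and turns the commanded pose from where the row before left it, along the tool's axes as they then stand; what a row does not reach is not made up. A row lasts 1/10 s, in which the tool goes at most 50 mm and 8.59 degrees, less where a joint would pass 70% of its speed; a pose out of reach is approached as far as the arm can. A call with a gripper value outside its range is refused whole. The fingers move at their own pace and stop on an object; "squeeze" is the grip in N (left out, the last holds). Time passes only in rows, so rows that do not move let the fingers close. It gives the time, the measured TCP pose, the force, the opening and the grip force at its end, in the units of the state.
- read_state(): the state, without advancing time (a new reading comes with each control period).
- grab_frame(name): name is "side" or "top"; returns a dict with "img" (420x560x3 uint8, red, green, blue), "vertical_fov" (degrees; the focal length in pixels is half the picture's height over the tangent of half this angle, whatever the lens; pixels are square), "cx", "cy" (the principal point, pixels), "k1" (the pictures are not rectified: a ray, as slopes to the right and down, at radius r is drawn at 1 + k1 r^2 times it, then the intrinsics apply), "eye" and "attitude" of the camera in the world. Camera axes: x right, y down, z forward; pixel columns grow to the right and rows downward; lengths in m; the calibration is good to about 2 mm. A picture is of the moment at which its call begins. There is no depth.
- hand_in(): hands the job in; it is judged then, once.
Trained networks look in the newest picture that a camera, given by its name, has taken for a name from the list of things; names that differ only in an ending like _2 or _b are one class to them, and where a whole thing is asked for, a point or a joint stands for the part that bears it (a point fixed in the world has none). Each returns a list of dicts, best first, with "confidence" (0 to 1); they miss things now and then, are a little off and sometimes report something else, mostly with a low value. They report only what shows in the picture. A call takes as long as a camera call.
- look_for(camera, query): "box" ([centre column, centre row, width, height] in pixels, round what is visible of it).
- place_of(camera, query): "xy" ([column, row] in pixels: a listed point, or the origin of a listed thing).
The state is a dict: "time_s": time; "qpos": joint angles; "joint_velocities": joint speeds; "joint_efforts": joint torques, N m; "position": TCP position; "tcp_rot": TCP orientation; "wrist_force": force on the tool from outside, world axes, zero at the start; "torque": the same for the moment, N m; "width": finger opening in m; "finger_force": force on a finger pad.
Only numpy, scipy, OpenCV 4.12 (cv2) and the standard library are available. Lean on these libraries where they do the work, as an engineer would, in place of code of your own. Each camera call takes 0.05 s, during which the arm holds its last target. There are 200 camera calls.

## Task

First clear the two strays off the stud block: put the small vial in the square vial box and the stopper in the round dish. Then lift the angle gauge by its grip from the wooden offcut, set the middle of its sole gently on top of the uneven stud and rock it until the swinging pointer settles on the mark. Finish like that, still holding the gauge steady on the stud with the pointer on the mark, only the stud and your grip bearing it; leave the bottle, the pot and the slide case alone.

Things in the scene. Friction and masses are not known exactly. Their poses are not given: they have to be found in the camera images.
- gauge: angle gauge, upright on the offcut (underside 38 mm above the bench), about 0.34 kg, varies. Origin: centre of its sole's underside; z up, x through the dial's thickness, y along the sole. Sole 34 (x) by 120 (y) by 10 mm; white disc dial 62 mm radius, 12 mm thick, centred 76 mm up; black grip on top. Both faces alike, pointers and marks within 10 mm of the mid-plane
- gauge_grip (a point): middle of the gauge's black grip, on its midline 162 mm above the sole's underside. The grip is 20 mm (x) by 34 mm (y), from 135 to 183 mm up: pinch it across x here. The gauge can turn a little in the fingers when its sole meets the stud: grip firmly (about 40 N) and watch the pointer
- pointer (a joint): dark pointer hanging freely on the dial about the gauge's x, pivot 76 mm above the sole's underside, 4 mm wide. Hangs plumb, settles in about 1 s. Radians relative to the gauge: 0 = along its -z, positive = tip towards its +y. Leaning the gauge's top towards its +y by an angle a makes it read +a
- mark (a joint): black mark near the rim of the dial, 8 mm wide (along the rim), 50 to 61 mm from the pivot; the same on both faces. Radians, measured as the pointer is; set somewhere between 0.15 and 0.40, does not move during the job. The pointer is on the mark when both joints read the same
- pointer_tip (a point): tip of the pointer, 50 mm from the pivot, in the dial's mid-plane
- mark_spot (a point): middle of the inner edge of the mark, 50 mm from the pivot, in the dial's mid-plane
- sole_left (a point): end of the underside of the gauge's sole, at y = +60 mm in the gauge's frame
- sole_right (a point): the other end of the underside of the sole, at y = -60 mm
- stud_block: fixed grey-painted steel plate 110 (x) by 220 (y) by 12 mm lying on the bench with the stud at its middle. Origin: centre of its underside; z up. The strays stand on it at either end, about 70 mm from the stud along its y
- stud: fixed steel stud on the middle of the block; origin at its foot, 12 mm above the bench, axes as the block's. Uneven top: a crown (sphere, radius 14 mm, top 60 mm above the bench) and, 16 mm to +y, a shoulder (sphere, radius 9 mm, top 55 mm). A sole along y sloping down to +y rests on the crown below 0.31 rad, on the shoulder if steeper
- stud_top (a point): topmost point of the stud's crown, 60 mm above the bench
- offcut: fixed pale wooden offcut 90 (x) by 160 (y) by 38 mm, on which the gauge stands. Origin: centre of its underside
- vial: small white plastic vial with a cap, upright on one end of the stud block: 24 mm diameter, 56 mm tall, the cap 23 mm wide. Origin: centre of its underside, which starts 12 mm above the bench
- vial_center (a point): middle of the vial, 28 mm above its underside
- stopper: short white plastic stopper, upright on the other end of the stud block: 27 mm tall, 24 mm diameter in the lower 12 mm and a wider head of 30 mm diameter above. Origin: centre of its underside, which starts 12 mm above the bench
- stopper_center (a point): middle of the stopper, 13.5 mm above its underside
- vial_box: fixed grey square open box for vials, 120 by 120 by 50 mm, walls 4 mm, floor about 4 mm. Origin: centre of its underside
- stopper_dish: fixed grey round open dish for stoppers, 58 mm rim radius, 32 mm high, floor about 5 mm. Origin: centre of its underside
- reagent_bottle: brown bottle, 52 mm diameter, 110 mm tall, loose; a bystander. Origin: centre of its underside
- pot: white jar, 48 mm diameter, 55 mm tall, loose; a bystander. Origin: centre of its underside
- slide_case: flat blue case, 85 by 120 by 32 mm, loose; a bystander. Origin: centre of its underside

How it is judged:
On the way, in this order (a step that is already met when the one before it is completed fails the run):
1. the vial lies in the vial box and the stopper in the dish, both let go, the gauge still on the offcut (x of vial_center in the frame of vial_box between -0.056 and 0.056 m and y of vial_center in the frame of vial_box between -0.056 and 0.056 m and z of vial_center in the frame of vial_box between 0 and 0.048 m and horizontal distance between stopper_center and stopper_dish below 0.05 m and z of stopper_center in the frame of stopper_dish between 0 and 0.034 m and contact force between the fingers and vial below 0.05 N and contact force between the fingers and stopper below 0.05 N and distance of gauge from where it was at the start of the episode below 0.02 m), for 0.2 s.
2. the gauge is lifted by the fingers from the offcut (contact force between gauge and offcut below 0.01 N and contact force between the fingers and gauge above 1 N and distance of gauge from where it was at the start of the episode above 0.03 m), for 0.2 s.
At the end, for the whole second after the job is handed in: Fingers hold the gauge (>1 N), sole on the stud (>0.3 N), its middle within 25 mm of the crown top, both ends 5 mm clear of the plate; pointer tip within 4 mm of the mark's middle, under 0.25 rad/s; gauge still (<20 mm/s). Vial in its box and stopper in its dish, let go, at rest (x of vial_center in the frame of vial_box between -0.056 and 0.056 m and y of vial_center in the frame of vial_box between -0.056 and 0.056 m and z of vial_center in the frame of vial_box between 0 and 0.048 m and horizontal distance between stopper_center and stopper_dish below 0.05 m and z of stopper_center in the frame of stopper_dish between 0 and 0.034 m and contact force between the fingers and vial below 0.05 N and contact force between the fingers and stopper below 0.05 N and linear speed of each of vial, stopper below 0.05 m/s and distance between pointer_tip and mark_spot below 0.004 m and velocity of joint pointer between -0.25 and 0.25 rad/s and contact force between gauge and stud above 0.3 N and contact force between the fingers and gauge above 1 N and z of each of sole_left, sole_right in the frame of stud_block above 0.017 m and distance between gauge and stud_top below 0.025 m and linear speed of gauge below 0.02 m/s); the arm keeps its last pose, push and grip.
It fails at once if the gauge is pressed on the stud with more than 40 N (contact force between gauge and stud above 40 N).
It fails at once if the brown bottle is moved by more than 30 mm (distance of reagent_bottle from where it was at the start of the episode above 0.03 m).
It fails at once if the white pot is moved by more than 30 mm (distance of pot from where it was at the start of the episode above 0.03 m).
It fails at once if the slide case is moved by more than 30 mm (distance of slide_case from where it was at the start of the episode above 0.03 m).
It also fails if it takes over 69 s, if anything falls off the work surface, if the arm or the gripper's body presses on something with over 40 N, if the wrist force passes 120 N, or if a joint passes its speed limit or range.

## Working session

There is one attempt and no reset: what is moved stays moved. The work goes in short steps, Python scripts to look and compute and a tool call to move; the robot and the scene stay as the last step left them, time stands still between calls to the robot, and variables do not carry over. Pictures are saved under pics/ and viewed, at most 10 in all, crops included, and the job is handed in when it is done.

Besides the shell and the picture viewer there is one more tool, called by a JSON object that holds its "method" and its "body", one argument or row to a line. play_rows: Moves the arm, as the interface text tells. Its arguments: {"type":"object","properties":{"dp":{"type":"array"},"delta_rot":{"type":"array"},"fingers":{"type":"array"},"squeeze":{"type":"number"}},"required":["dp","delta_rot","fingers"]}

```bash
mkdir -p pics
cat > h.py <<'E'
import numpy as np, cv2
from bench import *
def R_of(a):
    a=np.array(a,float)
    if a.shape==(3,3): return a
    from scipy.spatial.transform import Rotation as R
    return (R.from_quat(a) if a.size==4 else R.from_euler('xyz',a)).as_matrix()
def ray(f,px):
    H=f['img'].shape[0]; F=H/2/np.tan(np.radians(f['vertical_fov'])/2)
    d=np.array([(px[0]-f['cx'])/F,(px[1]-f['cy'])/F]); u=d.copy()
    for _ in range(20): u=d/(1+f['k1']*(u@u))
    return np.array(f['eye']),R_of(f['attitude'])@np.array([u[0],u[1],1])
def proj(f,P):
    H=f['img'].shape[0]; F=H/2/np.tan(np.radians(f['vertical_fov'])/2)
    c=R_of(f['attitude']).T@(np.array(P)-f['eye']); u=c[:2]/c[2]; u=u*(1+f['k1']*(u@u))
    return u*F+[f['cx'],f['cy']]
def atz(f,px,z):
    e,d=ray(f,px); return e+d*(z-e[2])/d[2]
def save(f,n): cv2.imwrite('pics/'+n,f['img'][:,:,::-1])
E
python3 - <<'E'
from h import *
F={}
for c in('top','side'):
    f=F[c]=grab_frame(c); save(f,c+'0.png'); print(c,{k:v for k,v in f.items() if k!='img'})
Z=dict(gauge=.038,gauge_grip=.2,pointer_tip=.064,mark_spot=.064,sole_left=.038,sole_right=.038,stud_block=0,stud_top=.06,offcut=0,vial_center=.04,stopper_center=.0255,vial_box=0,stopper_dish=0,reagent_bottle=0,pot=0,slide_case=0)
for c in F:
  for n,z in Z.items():
    r=place_of(c,n)[:2]
    for q in r: print(c,n,np.round(q['xy'],1),round(q['confidence'],2),np.round(atz(F[c],q['xy'],z),4))
print(read_state())
E
```

```text
top {'vertical_fov': 46.19414980268259, 'cx': 276.9968035956694, 'cy': 203.67925850484937, 'k1': -0.026118851316068163, 'eye': array([0.29227369, 0.10562739, 1.68274706]), 'attitude': array([-2.97095618, -0.01329951, -1.60042946])}
side {'vertical_fov': 47.36079070459678, 'cx': 284.13521712411716, 'cy': 207.46657483131085, 'k1': -0.01049736870184732, 'eye': array([0.08807156, 0.74635571, 0.97927612]), 'attitude': array([-2.37513051, -0.01062238, -2.50292741])}
top gauge [218.6 213.5] 0.74 [0.5467 0.2733 0.038 ]
top gauge [387.7 249.4] 0.53 [ 0.4094 -0.2909  0.038 ]
top gauge_grip [213.  204.3] 0.93 [0.5505 0.2736 0.2   ]
top pointer_tip [233.4 215.9] 0.24 [0.5333 0.2217 0.064 ]
top pointer_tip [306.2 213.9] 0.22 [ 0.5333 -0.0203  0.064 ]
top mark_spot [147.5 277.6] 0.53 [0.3384 0.5036 0.064 ]
top mark_spot [220.7 210.5] 0.4 [0.5526 0.2636 0.064 ]
top sole_left [205.1 206.4] 0.95 [0.5723 0.3187 0.038 ]
top sole_right [237.  216.7] 0.59 [0.5341 0.2115 0.038 ]
top sole_right [208.5 206.5] 0.34 [0.5716 0.3072 0.038 ]
top stud_block [303.8 216.2] 0.96 [ 0.535  -0.0166  0.    ]
top stud_to
[... 1748 characters left out ...]
'qpos': array([-1.42098326e+00,  2.86312823e-01,  1.57671840e+00, -1.62060397e-05,
        1.27860892e+00, -1.49971151e-01]), 'joint_velocities': array([-1.98298234e-03,  6.59301715e-04,  1.03560660e-03,  8.84295343e-05,
       -1.01479158e-03, -1.99816735e-03]), 'joint_efforts': array([-4.20001943e-04, -4.05950081e+01, -2.92929411e+01, -9.97773623e-05,
        5.26720978e-04, -1.18079515e-05]), 'position': array([ 0.19937677, -0.64485781,  0.24830633]), 'tcp_rot': array([-3.14154338e+00,  8.24944803e-06,  2.99788886e-01]), 'wrist_force': array([ 0.97537295,  0.02117334, -0.35812334]), 'torque': array([ 0.0302361 , -0.05035588,  0.02061327]), 'finger_force': 0.0, 'width': 0.0854509866651285}
```

Run:
```python
import cv2
t=cv2.imread('pics/top0.png'); s=cv2.imread('pics/side0.png')
cv2.imwrite('pics/tc.png',cv2.resize(t[140:280,180:420],None,fx=3.3,fy=3.3,interpolation=cv2.INTER_CUBIC))
cv2.imwrite('pics/sc.png',cv2.resize(s[140:320,200:440],None,fx=3.3,fy=3.3,interpolation=cv2.INTER_CUBIC))
```

```text
(no output)
```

View pics/tc.png

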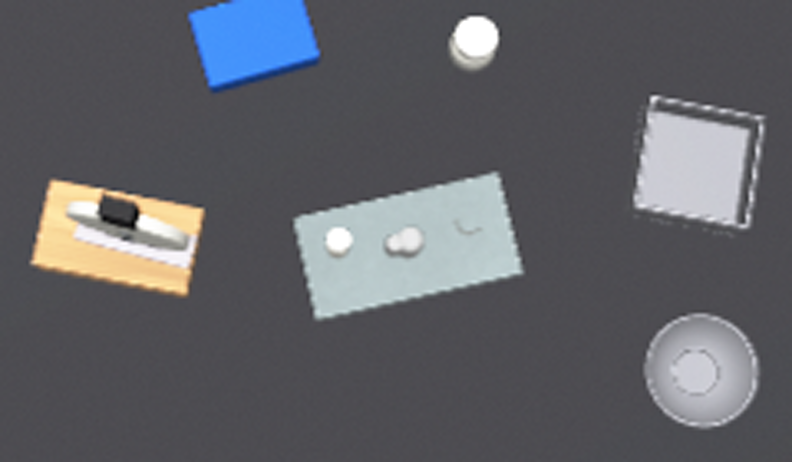

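View pics/sc.png

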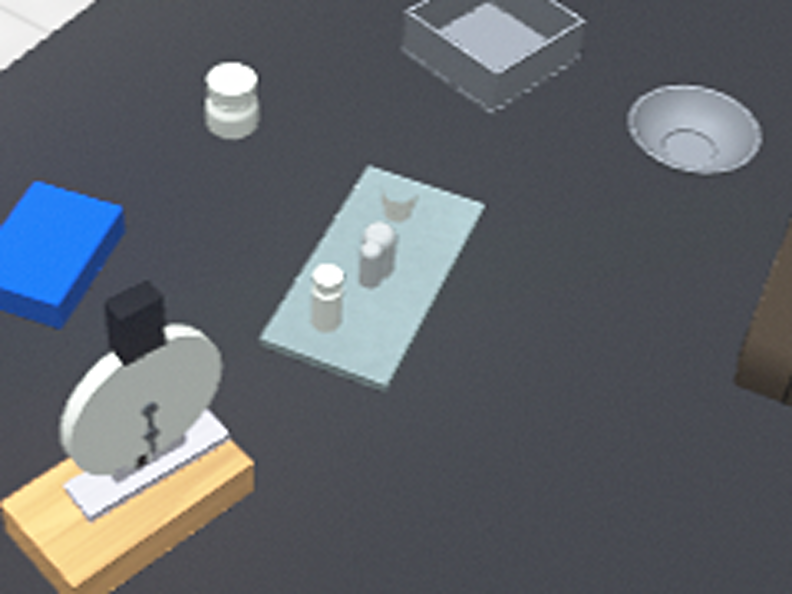

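Run:
```python
from h import *
F={c:grab_frame(c) for c in('top','side')}
for c in F:
  for n in ('stopper','vial','stud','gauge','pointer','mark'):
    print(c,n,[(np.round(q['box'],1),round(q['confidence'],2)) for q in look_for(c,n)[:2]])
t=F['top']['img'];s=F['side']['img']
def up(i,k=5):
    i=cv2.resize(i,None,fx=k,fy=k,interpolation=cv2.INTER_CUBIC); return cv2.convertScaleAbs(i,alpha=1.0)
def con(i): 
    l=cv2.cvtColor(i,cv2.COLOR_RGB2LAB); l[:,:,0]=cv2.createCLAHE(4,(2,2)).apply(l[:,:,0]); return cv2.cvtColor(l,cv2.COLOR_LAB2RGB)
C=np.zeros((600,800,3),np.uint8)
a=up(con(t[190:240,265:345]));C[:250,:400]=a
b=up(con(s[190:260,280:350]));C[250:600,:350]=b
g=up(s[225:305,215:275],6);C[0:480,410:770]=g
cv2.imwrite('pics/m1.png',C[:,:,::-1])
cor=np.array([(295,217),(498,173),(522,272),(317,319)])/3.3+[180,140]
P=np.array([atz(F['top'],p,.012) for p in cor]);print(P,P.mean(0))
for n,(zt,zs) in dict(box=(0,0)).items(): pass
for nm,cc,z in (('box top rim',[(653,97),(764,117),(748,229),(636,210)],.05),('offcut',[(50,180),(204,208),(187,295),(33,264)],.038),('dish',[(646,370),(758,370),(702,314),(702,427)],.032)):
    P=np.array([atz(F['top'],np.array(p)/3.3+[180,140],z) for p in cc]);print(nm,P.round(4).tolist(),P.mean(0))
```

```text
top stopper []
top vial [(array([282.7, 214.1,   6.6,   7.5]), 0.52)]
top stud [(array([302.9, 213.9,   9.5,   7.1]), 0.45)]
top gauge [(array([220.2, 209.7,  42.5,  22. ]), 0.81), (array([391.6, 250.2,  33.9,  37.4]), 0.37)]
top pointer [(array([321.6, 152.3,  12.1,  18.4]), 0.61)]
top mark [(array([221.9, 209.9,  34.7,  20.1]), 0.16)]
side stopper [(array([320.4, 205.7,   9.8,   5.7]), 0.39), (array([298.2, 230. ,   8.2,  19.4]), 0.24)]
side vial [(array([268.8, 170.7,  13.5,  23.3]), 0.66), (array([320.9, 204.9,  10.3,   4.4]), 0.6)]
side stud [(array([315.3, 217.9,  14.8,  23. ]), 0.68)]
side gauge [(array([243.2, 259.7,  55. ,  77.4]), 0.67)]
side pointer [(array([247.5, 264.4,  51.3,  75.3]), 0.46)]
side mark []
[[ 0.57286757  0.10124752  0.012     ]
 [ 0.61383516 -0.11294372  0.012     ]
 [ 0.50849166 -0.13287184  0.012     ]
 [ 0.46558626  0.08144772  0.012     ]] [ 0.54019516 -0.01578008  0.012     ]
box top rim [[0.6824, -0.2728, 0.05], [0.6582, -0.387, 0.05], [0.5413, -0.3615, 0.05], [0.5642, -0.2476, 0.05]] [ 0.61150973 -0.31725273  0.05      ]
offcut [[0.614, 0.3523, 0.038], [0.5804, 0.1944, 0.038], [0.4911, 0.2133, 0.038], [0.5272, 0.3697, 0.038]] [0.55318357 0.28242333 0.038     ]
dish [[0.4019, -0.2515, 0.032], [0.3984, -0.3662, 0.032], [0.4573, -0.3127, 0.032], [0.3426, -0.3048, 0.032]] [ 0.4000705  -0.30880058  0.032     ]
```

View pics/m1.png

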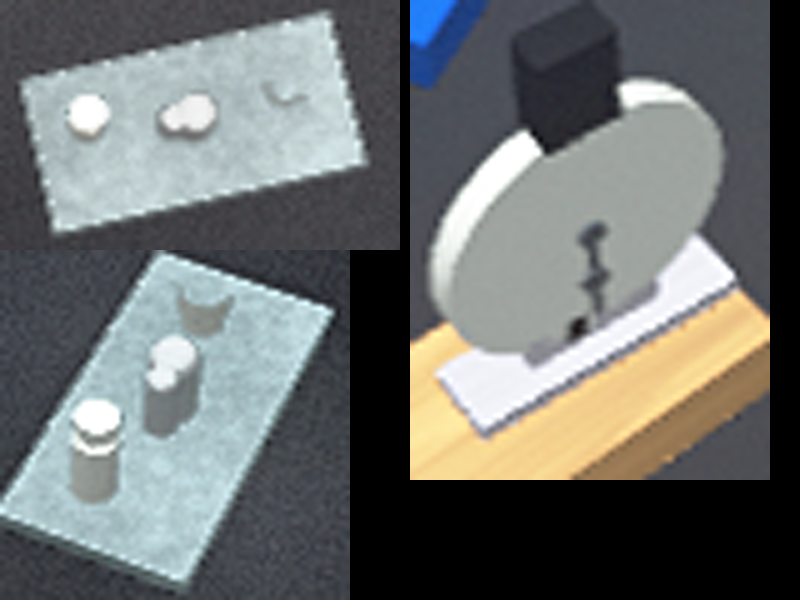

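Run:
```python
from h import *
F={c:grab_frame(c) for c in('top','side')}
T,S=F['top'],F['side']
A=lambda f,p,z:atz(f,p,z)[:2].round(4)
print('vial cap top S',A(S,(299.6,223.2),.068),'T',A(T,(282.8,213),.068))
p=A(S,(299,240),.012);d=p-S['eye'][:2];print('vial bottom',p+.012*d/np.hypot(*d))
p=A(S,(320.8,206.6),.012);d=p-S['eye'][:2];print('stop bottom',p+.012*d/np.hypot(*d))
print('stop rim',A(S,(321.1,198.4),.039))
print('crown T',A(T,(305,212.8),.06), 'S',A(S,(315,209.5),.06),'shoulderT',A(T,(299.5,213.6),.055))
for c in((.555,-.08),(.56,-.075)):
  for f in(T,S):
    for z,r in((.012,.012),(.039,.015)):
      P=np.array([proj(f,(c[0]+r*np.cos(t),c[1]+r*np.sin(t),z)) for t in np.linspace(0,6.28,40)])
      print(c,z,P.min(0).round(1),P.max(0).round(1))
# gauge: grip top, sole corner fits
print('grip top T', A(T,(118/3.3+180,207/3.3+140),.221))
for nm,p in(('soleR end near',(735,285)),('soleL near',(485,437)),('soleL far',(437,372)),('soleR far',(698,235))):
    print(nm,A(S,((p[0]-410)/6+215,p[1]/6+225),.048))
```

```text
vial cap top S [0.5384 0.0571] T [0.5379 0.0576]
vial bottom [0.53945531 0.05424874]
stop bottom [ 0.56084266 -0.0830252 ]
stop rim [ 0.5587 -0.0767]
crown T [ 0.5377 -0.0167] S [ 0.5381 -0.0137] shoulderT [0.5363 0.0014]
(0.555, -0.08) 0.012 [318.7 206. ] [325.7 212.9]
(0.555, -0.08) 0.039 [318.6 203.8] [327.4 212.6]
(0.555, -0.08) 0.012 [318.  202.1] [326.5 208.1]
(0.555, -0.08) 0.039 [317.5 194.5] [328.3 202.2]
(0.56, -0.075) 0.012 [317.2 204.6] [324.2 211.5]
(0.56, -0.075) 0.039 [317.1 202.4] [325.9 211.1]
(0.56, -0.075) 0.012 [315.5 202.3] [324.  208.4]
(0.56, -0.075) 0.039 [315.  194.8] [325.8 202.4]
grip top T [0.5514 0.2629]
soleR end near [0.5147 0.2151]
soleL near [0.547  0.3285]
soleL far [0.5814 0.3174]
soleR far [0.5418 0.2045]
```

```bash
cat > plan.py <<'E'
from h import *
from scipy.spatial.transform import Rotation as R
def down(psi,tilt=0): # tilt: rotation about tool y, applied in the tool frame
    return R.from_euler('xyz',[np.pi,0,psi])*R.from_rotvec([0,tilt,0])
def plan(wps):
    """wps: (xyz, R, rows[, fingers]) -> printed rows, 5 a call"""
    s=read_state(); p=s['position'].copy(); r=R.from_euler('xyz',s['tcp_rot']); dp=[];dr=[];fi=[]
    for w in wps:
        xyz,Rt,n=w[:3]; xyz=np.array(xyz,float)
        for k in range(n,0,-1):
            d=np.round(r.inv().apply((xyz-p)/k)*1000*2)/2
            v=np.round(np.degrees((r.inv()*Rt).as_rotvec())/k,1)
            dp.append((d+0).tolist());dr.append((v+0).tolist());fi.append(w[3] if len(w)>3 else None)
            p=p+r.apply(d/1000); r=r*R.from_rotvec(np.radians(v))
    for i in range(0,len(dp),5): print('dp',dp[i:i+5],'\n rot',dr[i:i+5],fi[i])
    print('from',s['position'].round(4),s['tcp_rot'].round(3),'t',s['time_s'],'w',round(s['width'],4),'end',p.round(4))
E
python3 -c "
from plan import *
D=down(1.3)
plan([((.559,-.078,.15),D,18,.7),((.559,-.078,.06),D,3,.7),((.559,-.078,.034),D,2,.7)])"
```

```text
dp [[28.5, -24.0, 5.5], [29.5, -22.5, 5.5], [31.0, -21.0, 5.5], [32.0, -19.0, 5.5], [33.0, -17.5, 5.5]] 
 rot [[0.0, 0.0, -3.2], [0.0, 0.0, -3.2], [0.0, 0.0, -3.2], [0.0, 0.0, -3.2], [0.0, 0.0, -3.2]] 0.7
dp [[34.0, -15.5, 5.5], [35.0, -13.5, 5.5], [35.5, -11.5, 5.5], [36.0, -9.5, 5.5], [36.5, -7.5, 5.5]] 
 rot [[0.0, 0.0, -3.2], [0.0, 0.0, -3.2], [0.0, 0.0, -3.2], [0.0, 0.0, -3.2], [0.0, 0.0, -3.2]] 0.7
dp [[37.0, -5.5, 5.5], [37.0, -3.5, 5.5], [37.5, -1.5, 5.5], [37.0, 1.0, 5.5], [37.0, 3.0, 5.5]] 
 rot [[0.0, 0.0, -3.2], [0.0, 0.0, -3.2], [0.0, 0.0, -3.2], [0.0, 0.0, -3.1], [0.0, 0.0, -3.2]] 0.7
dp [[37.0, 5.0, 5.5], [36.5, 6.5, 5.0], [36.5, 9.0, 5.5], [0.0, 0.0, 30.0], [0.0, 0.0, 30.0]] 
 rot [[0.0, 0.0, -3.1], [0.0, 0.0, -3.2], [0.0, 0.0, -3.1], [0.0, 0.0, 0.0], [0.0, 0.0, 0.0]] 0.7
dp [[0.0, 0.0, 30.0], [0.0, 0.0, 13.0], [0.0, 0.0, 13.0]] 
 rot [[0.0, 0.0, 0.0], [0.0, 0.0, 0.0], [0.0, 0.0, 0.0]] 0.7
from [ 0.1994 -0.6449  0.2483] [-3.142  0.     0.3  ] t 2.5 w 0.0856 end [ 0.5592 -0.0781  0.0338]
```

{"method": "play_rows", "body": {
  "dp": [
    [28.5, -24, 5.5],
    [29.5, -22.5, 5.5],
    [31, -21, 5.5],
    [32, -19, 5.5],
    [33, -17.5, 5.5]
  ],
  "delta_rot": [
    [0, 0, -3.2],
    [0, 0, -3.2],
    [0, 0, -3.2],
    [0, 0, -3.2],
    [0, 0, -3.2]
  ],
  "fingers": [0.7, 0.7, 0.7, 0.7, 0.7],
  "squeeze": 40
}}

```text
time_s: 3.0
position: [0.2998, -0.4862, 0.2208]
tcp_rot: [3.141, -0.0, 0.581]
wrist_force: [0.2, -0.4, 0.7]
width: 0.06
finger_force: 0.0
```

{"method": "play_rows", "body": {
  "dp": [
    [34, -15.5, 5.5],
    [35, -13.5, 5.5],
    [35.5, -11.5, 5.5],
    [36, -9.5, 5.5],
    [36.5, -7.5, 5.5]
  ],
  "delta_rot": [
    [0, 0, -3.2],
    [0, 0, -3.2],
    [0, 0, -3.2],
    [0, 0, -3.2],
    [0, 0, -3.2]
  ],
  "fingers": [0.7, 0.7, 0.7, 0.7, 0.7]
}}

```text
time_s: 3.5
position: [0.4, -0.3286, 0.1934]
tcp_rot: [3.141, 0.0, 0.86]
wrist_force: [0.2, 0.0, 0.5]
width: 0.0596
finger_force: 0.0
```

{"method": "play_rows", "body": {
  "dp": [
    [37, -5.5, 5.5],
    [37, -3.5, 5.5],
    [37.5, -1.5, 5.5],
    [37, 1, 5.5],
    [37, 3, 5.5]
  ],
  "delta_rot": [
    [0, 0, -3.2],
    [0, 0, -3.2],
    [0, 0, -3.2],
    [0, 0, -3.2],
    [0, 0, -3.1]
  ],
  "fingers": [0.7, 0.7, 0.7, 0.7, 0.7]
}}

```text
time_s: 4.0
position: [0.5, -0.1714, 0.166]
tcp_rot: [3.141, 0.0, 1.138]
wrist_force: [-0.2, 0.3, 0.7]
width: 0.0597
finger_force: 0.0
```

{"method": "play_rows", "body": {
  "dp": [
    [37, 5, 5.5],
    [36.5, 6.5, 5.5],
    [36.5, 9, 5.5],
    [0, 0, 20],
    [0, 0, 20]
  ],
  "delta_rot": [
    [0, 0, -3.1],
    [0, 0, -3.2],
    [0, 0, -3.1],
    [0, 0, 0],
    [0, 0, 0]
  ],
  "fingers": [0.7, 0.7, 0.7, 0.7, 0.7]
}}

```text
time_s: 4.5
position: [0.5603, -0.077, 0.1096]
tcp_rot: [3.139, 0.0, 1.302]
wrist_force: [-1.1, -0.4, 0.6]
width: 0.0597
finger_force: 0.0
```

```bash
python3 -c "
from plan import *
f=grab_frame('side');C=f['img'][150:260,260:380];cv2.imwrite('pics/s2.png',cv2.resize(C,None,fx=5,fy=5,interpolation=2)[:,:,::-1])
D=down(1.3)
plan([((.559,-.078,.06),D,2,.7),((.559,-.078,.034),D,2,.7)])"
```

```text
dp [[-0.5, 1.0, 22.5], [-0.5, 1.0, 23.0], [0.0, 0.0, 13.0], [0.0, 0.0, 13.0]] 
 rot [[-0.2, 0.0, 0.0], [-0.1, 0.0, 0.1], [0.0, 0.0, 0.0], [0.0, 0.0, 0.0]] 0.7
from [ 0.5573 -0.0767  0.1053] [-3.136 -0.     1.301] t 4.55 w 0.0594 end [ 0.5588 -0.0781  0.0338]
```

View pics/s2.png

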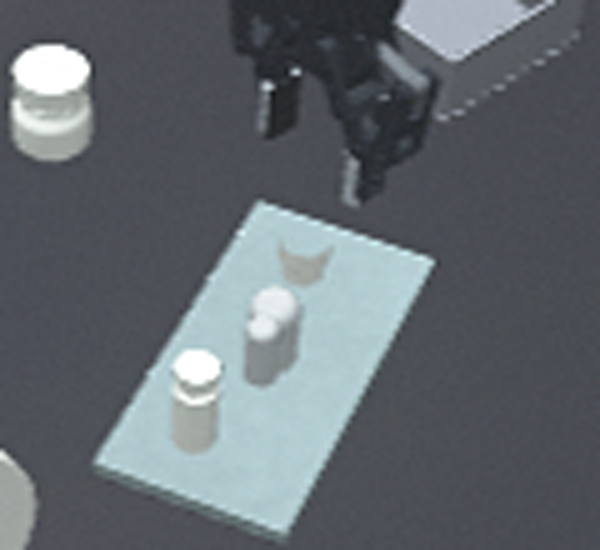

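The gripper hangs open above the stopper, whose stem shows at about (320, 205) px; the alignment looks right, so I descend.

{"method": "play_rows", "body": {
  "dp": [
    [-0.5, 1, 22.5],
    [-0.5, 1, 23],
    [0, 0, 13],
    [0, 0, 13],
    [0, 0, 0]
  ],
  "delta_rot": [
    [0, 0, 0],
    [0, 0, 0],
    [0, 0, 0],
    [0, 0, 0],
    [0, 0, 0]
  ],
  "fingers": [0.7, 0.7, 0.7, 0.7, 0.7]
}}

```text
time_s: 5.05
position: [0.5596, -0.0793, 0.0363]
tcp_rot: [-3.138, -0.0, 1.3]
wrist_force: [0.3, -0.1, -0.4]
width: 0.0597
finger_force: 0.0
```

{"method": "play_rows", "body": {
  "dp": [
    [0, 0, 0],
    [0, 0, 0],
    [0, 0, 0],
    [0, 0, 0],
    [0, 0, 0]
  ],
  "delta_rot": [
    [0, 0, 0],
    [0, 0, 0],
    [0, 0, 0],
    [0, 0, 0],
    [0, 0, 0]
  ],
  "fingers": [0.1, 0.1, 0.1, 0.1, 0.1],
  "squeeze": 30
}}

```text
time_s: 5.55
position: [0.5618, -0.0799, 0.0392]
tcp_rot: [3.139, 0.0, 1.3]
wrist_force: [0.0, -0.9, 5.9]
width: 0.0285
finger_force: 30.0
```

```bash
python3 -c "
from plan import *
s=read_state();print(s['finger_force'],s['width'],s['wrist_force'])
D=down(1.3)
plan([((.559,-.078,.09),D,2,.1),((.41,-.295,.09),D,7,.1),((.401,-.307,.045),D,3,.1)])"
```

```text
29.996494370279834 0.028536132527560206 [ 0.01581969 -0.8618397   5.85921042]
dp [[0.5, -1.5, -25.5], [0.5, -1.5, -25.5], [-35.5, -12.0, 0.0], [-35.5, -12.5, 0.0], [-35.5, -12.0, 0.0]] 
 rot [[0.1, 0.0, 0.0], [0.0, 0.0, 0.0], [0.0, 0.0, 0.0], [0.0, 0.0, 0.0], [0.0, 0.0, 0.0]] 0.1
dp [[-35.5, -12.5, 0.0], [-35.5, -12.0, 0.0], [-35.5, -12.5, 0.0], [-36.0, -12.0, 0.0], [-4.5, -2.0, 15.0]] 
 rot [[0.0, 0.0, 0.0], [0.0, 0.0, 0.0], [0.0, 0.0, 0.0], [0.0, 0.0, 0.0], [0.0, 0.0, 0.0]] 0.1
dp [[-4.5, -2.0, 15.0], [-5.0, -1.5, 15.0]] 
 rot [[0.0, 0.0, 0.0], [0.0, 0.0, 0.0]] 0.1
from [ 0.5618 -0.0799  0.0392] [3.139 0.    1.3  ] t 5.55 w 0.0285 end [ 0.4011 -0.3072  0.0452]
```

{"method": "play_rows", "body": {
  "dp": [
    [0, 0, -25],
    [0, 0, -25],
    [-35.5, -12, 0],
    [-35.5, -12.5, 0],
    [-35.5, -12, 0]
  ],
  "delta_rot": [
    [0, 0, 0],
    [0, 0, 0],
    [0, 0, 0],
    [0, 0, 0],
    [0, 0, 0]
  ],
  "fingers": [0.1, 0.1, 0.1, 0.1, 0.1]
}}

```text
time_s: 6.05
position: [0.4962, -0.1729, 0.0878]
tcp_rot: [-3.142, 0.0, 1.301]
wrist_force: [0.3, 0.2, -0.8]
width: 0.0285
finger_force: 29.8
```

{"method": "play_rows", "body": {
  "dp": [
    [-35.5, -12.5, 0],
    [-35.5, -12, 0],
    [-35.5, -12.5, 0],
    [-36, -12, 0],
    [0, 0, 0]
  ],
  "delta_rot": [
    [0, 0, 0],
    [0, 0, 0],
    [0, 0, 0],
    [0, 0, 0],
    [0, 0, 0]
  ],
  "fingers": [0.1, 0.1, 0.1, 0.1, 0.1]
}}

```text
time_s: 6.55
position: [0.4098, -0.2995, 0.0879]
tcp_rot: [3.142, 0.001, 1.295]
wrist_force: [0.3, 0.2, -0.3]
width: 0.0283
finger_force: 29.8
```

```bash
python3 -c "
from plan import *
f=grab_frame('side');C=f['img'][100:220,310:460];cv2.imwrite('pics/s3.png',cv2.resize(C,None,fx=4,fy=4,interpolation=2)[:,:,::-1])
s=read_state();print(s['finger_force'],s['width'],s['wrist_force'])
D=down(1.3)
plan([((.401,-.307,.045),D,4,.1)])"
```

```text
29.82608138874639 0.028537971447886126 [ 0.2521274   1.27864055 -0.3350643 ]
dp [[-3.0, -1.5, 10.5], [-3.0, -2.0, 10.5], [-2.5, -1.5, 11.0], [-3.0, -2.0, 10.5]] 
 rot [[0.0, 0.0, -0.1], [0.0, 0.0, 0.0], [0.0, 0.0, -0.1], [0.0, 0.0, 0.0]] 0.1
from [ 0.4106 -0.298   0.0877] [-3.141 -0.     1.296] t 6.6 w 0.0285 end [ 0.4008 -0.3072  0.0452]
```

View pics/s3.png

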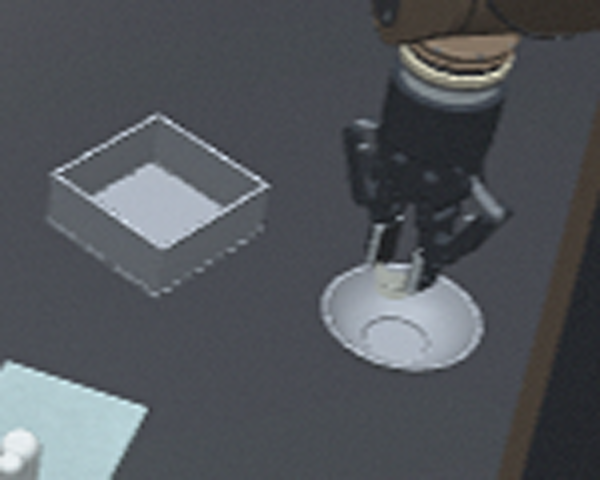

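The stopper is held over the dish (about (410, 170) px). I lower it and release.

{"method": "play_rows", "body": {
  "dp": [
    [-3, -1.5, 10.5],
    [-3, -2, 10.5],
    [-2.5, -1.5, 11],
    [-3, -2, 10.5],
    [0, 0, 0]
  ],
  "delta_rot": [
    [0, 0, 0],
    [0, 0, 0],
    [0, 0, 0],
    [0, 0, 0],
    [0, 0, 0]
  ],
  "fingers": [0.1, 0.1, 0.1, 0.1, 0.1]
}}

```text
time_s: 7.1
position: [0.4007, -0.3043, 0.0428]
tcp_rot: [-3.137, -0.003, 1.3]
wrist_force: [0.1, 0.4, -0.1]
width: 0.0288
finger_force: 29.8
```

{"method": "play_rows", "body": {
  "dp": [
    [0, 0, 0],
    [0, 0, 0],
    [0, 0, 0],
    [0, 0, -25],
    [0, 0, -30]
  ],
  "delta_rot": [
    [0, 0, 0],
    [0, 0, 0],
    [0, 0, 0],
    [0, 0, 0],
    [0, 0, 0]
  ],
  "fingers": [0.55, 0.55, 0.55, 0.55, 0.55]
}}

```text
time_s: 7.6
position: [0.4012, -0.305, 0.1]
tcp_rot: [-3.139, -0.002, 1.3]
wrist_force: [0.8, -0.7, 0.6]
width: 0.0472
finger_force: 0.0
```

```bash
python3 -c "
from plan import *
f=grab_frame('side');cv2.imwrite('pics/s4raw.png',f['img'][:,:,::-1])
D=down(1.3)
plan([((.5385,.0565,.13),D,10,.7),((.5385,.0565,.042),D,4,.7)])
for n in('stopper_center','stopper_dish'):print([(q['xy'],q['confidence']) for q in place_of('side',n)[:3]])
print(proj(f,(.401,-.307,.018)))"
```

```text
dp [[38.5, 3.0, -2.5], [38.5, 3.0, -2.5], [39.0, 3.5, -2.5], [38.5, 3.0, -2.5], [39.0, 3.5, -2.5]] 
 rot [[0.0, 0.0, 0.0], [0.0, 0.0, 0.0], [0.0, 0.0, 0.0], [0.1, 0.0, 0.0], [0.0, 0.0, 0.0]] 0.7
dp [[38.5, 3.0, -2.5], [39.0, 3.5, -2.5], [38.5, 3.0, -2.5], [39.0, 3.5, -2.5], [38.5, 3.0, -2.5]] 
 rot [[0.1, 0.1, 0.0], [0.0, 0.0, 0.0], [0.1, 0.1, 0.0], [0.0, 0.0, 0.0], [0.1, 0.1, 0.0]] 0.7
dp [[0.0, 0.0, 22.0], [0.0, 0.0, 22.0], [0.0, 0.0, 22.0], [0.0, 0.0, 22.0]] 
 rot [[0.0, 0.0, 0.0], [0.0, 0.0, 0.0], [0.0, 0.0, 0.0], [0.0, 0.0, 0.0]] 0.7
from [ 0.4042 -0.308   0.1063] [3.135 0.004 1.3  ] t 7.65 w 0.0474 end [0.5383 0.0565 0.0422]
[([408.7, 185.0], 0.64)]
[([409.7, 188.2], 0.95), ([215.2, 219.0], 0.57)]
[408.37695488 182.3270453 ]
```

{"method": "play_rows", "body": {
  "dp": [
    [38.5, 3, -5],
    [38.5, 3, -5],
    [39, 3.5, -5],
    [38.5, 3, -5],
    [39, 3.5, -5]
  ],
  "delta_rot": [
    [0, 0, 0],
    [0, 0, 0],
    [0, 0, 0],
    [0, 0, 0],
    [0, 0, 0]
  ],
  "fingers": [0.7, 0.7, 0.7, 0.7, 0.7]
}}

```text
time_s: 8.25
position: [0.4688, -0.1219, 0.1245]
tcp_rot: [-3.14, -0.0, 1.299]
wrist_force: [0.3, -1.3, -0.8]
width: 0.06
finger_force: 0.0
```

{"method": "play_rows", "body": {
  "dp": [
    [38.5, 3, -2.5],
    [39, 3.5, -2.5],
    [38.5, 3, -2.5],
    [39, 3.5, -2.5],
    [38.5, 3, 0]
  ],
  "delta_rot": [
    [0, 0, 0],
    [0, 0, 0],
    [0, 0, 0],
    [0, 0, 0],
    [0, 0, 0]
  ],
  "fingers": [0.7, 0.7, 0.7, 0.7, 0.7]
}}

```text
time_s: 8.75
position: [0.5363, 0.0602, 0.1346]
tcp_rot: [-3.141, 0.0, 1.3]
wrist_force: [1.1, -0.3, 0.1]
width: 0.0598
finger_force: 0.0
```

{"method": "play_rows", "body": {
  "dp": [
    [0, 0, 0],
    [0, 0, 0],
    [0, 0, 0]
  ],
  "delta_rot": [
    [0, 0, 0],
    [0, 0, 0],
    [0, 0, 0]
  ],
  "fingers": [0.7, 0.7, 0.7]
}}

```text
time_s: 9.05
position: [0.5356, 0.058, 0.1344]
tcp_rot: [-3.14, 0.001, 1.299]
wrist_force: [0.1, -0.2, -0.6]
width: 0.0601
finger_force: 0.0
```

```bash
python3 -c "
from plan import *
D=down(1.3)
plan([((.5385,.0565,.042),D,5,.7)])"
```

```text
dp [[0.0, 0.5, 18.5], [0.0, 0.5, 18.5], [0.0, 1.0, 18.5], [-0.5, 0.5, 18.5], [0.0, 1.0, 18.5]] 
 rot [[0.0, 0.0, 0.0], [0.0, 0.0, 0.0], [0.0, 0.0, 0.0], [0.0, 0.0, 0.0], [-0.1, 0.0, 0.0]] 0.7
from [0.5356 0.058  0.1344] [-3.140e+00  1.000e-03  1.299e+00] t 9.05 w 0.0601 end [0.5387 0.0565 0.0419]
```

{"method": "play_rows", "body": {
  "dp": [
    [0, 0.5, 18.5],
    [0, 0.5, 18.5],
    [0, 1, 18.5],
    [-0.5, 0.5, 18.5],
    [0, 1, 18.5]
  ],
  "delta_rot": [
    [0, 0, 0],
    [0, 0, 0],
    [0, 0, 0],
    [0, 0, 0],
    [0, 0, 0]
  ],
  "fingers": [0.7, 0.7, 0.7, 0.7, 0.7]
}}

```text
time_s: 9.55
position: [0.5391, 0.0556, 0.0419]
tcp_rot: [-3.141, 0.0, 1.298]
wrist_force: [-0.2, 0.3, -0.2]
width: 0.0599
finger_force: 0.0
```

{"method": "play_rows", "body": {
  "dp": [
    [0, 0, 0],
    [0, 0, 0],
    [0, 0, 0],
    [0, 0, 0],
    [0, 0, 0]
  ],
  "delta_rot": [
    [0, 0, 0],
    [0, 0, 0],
    [0, 0, 0],
    [0, 0, 0],
    [0, 0, 0]
  ],
  "fingers": [0.1, 0.1, 0.1, 0.1, 0.1],
  "squeeze": 30
}}

```text
time_s: 10.05
position: [0.5401, 0.057, 0.0438]
tcp_rot: [3.14, -0.0, 1.3]
wrist_force: [0.6, -0.3, -1.0]
width: 0.0229
finger_force: 29.4
```

```bash
python3 -c "
from plan import *
D=down(1.3)
s=read_state();print(s['finger_force'],s['width'],s['wrist_force'])
plan([((.5385,.0565,.15),D,4,.7),((.613,-.314,.15),D,11,.7),((.613,-.314,.055),D,4)])"
```

```text
29.37557560071582 0.022887101926243693 [ 0.6466094  -0.32366533 -1.0201991 ]
dp [[0.0, -0.5, -26.5], [-0.5, -0.5, -26.5], [0.0, 0.0, -26.5], [-0.5, -0.5, -26.5], [-30.5, 15.5, 0.0]] 
 rot [[0.0, 0.0, 0.0], [0.0, 0.0, 0.0], [0.0, 0.0, 0.0], [0.1, 0.0, 0.0], [0.0, 0.0, 0.0]] 0.7
dp [[-30.5, 15.5, 0.0], [-30.5, 15.5, 0.0], [-30.5, 15.5, 0.0], [-30.5, 15.5, 0.0], [-30.5, 15.5, 0.0]] 
 rot [[0.0, 0.0, 0.0], [0.0, 0.0, 0.0], [0.0, 0.0, 0.0], [0.0, 0.0, 0.0], [0.0, 0.0, 0.0]] 0.7
dp [[-31.0, 15.5, 0.0], [-30.5, 15.5, 0.0], [-31.0, 15.5, 0.0], [-30.5, 16.0, 0.0], [-31.0, 15.5, -0.5]] 
 rot [[0.0, 0.0, 0.0], [0.0, 0.0, 0.0], [0.0, 0.0, 0.0], [0.0, 0.0, 0.0], [0.0, 0.0, 0.0]] 0.7
dp [[0.0, 0.0, 24.0], [0.0, 0.0, 23.5], [0.0, 0.0, 24.0], [0.0, 0.0, 23.5]] 
 rot [[0.0, 0.0, 0.0], [0.0, 0.0, 0.0], [0.0, 0.0, 0.0], [0.0, 0.0, 0.0]] None
from [0.5401 0.057  0.0438] [ 3.14 -0.    1.3 ] t 10.05 w 0.0229 end [ 0.6128 -0.314   0.0551]
```

{"method": "play_rows", "body": {
  "dp": [
    [0, 0, -26.5],
    [0, 0, -26.5],
    [0, 0, -26.5],
    [0, 0, -26.5],
    [-30.5, 15.5, 0]
  ],
  "delta_rot": [
    [0, 0, 0],
    [0, 0, 0],
    [0, 0, 0],
    [0, 0, 0],
    [0, 0, 0]
  ],
  "fingers": [0.1, 0.1, 0.1, 0.1, 0.1]
}}

```text
time_s: 10.55
position: [0.5487, 0.0255, 0.154]
tcp_rot: [3.133, -0.002, 1.304]
wrist_force: [0.3, -0.4, 0.4]
width: 0.0231
finger_force: 29.5
```

{"method": "play_rows", "body": {
  "dp": [
    [-30.5, 15.5, 0],
    [-30.5, 15.5, 0],
    [-30.5, 15.5, 0],
    [-30.5, 15.5, 0],
    [-30.5, 15.5, 0]
  ],
  "delta_rot": [
    [0, 0, 0],
    [0, 0, 0],
    [0, 0, 0],
    [0, 0, 0],
    [0, 0, 0]
  ],
  "fingers": [0.1, 0.1, 0.1, 0.1, 0.1]
}}

```text
time_s: 11.05
position: [0.5804, -0.1454, 0.1493]
tcp_rot: [3.141, 0.0, 1.3]
wrist_force: [0.6, -0.1, 0.7]
width: 0.0234
finger_force: 29.5
```

{"method": "play_rows", "body": {
  "dp": [
    [-31, 15.5, 0],
    [-30.5, 15.5, 0],
    [-31, 15.5, 0],
    [-30.5, 16, 0],
    [-31, 15.5, 0]
  ],
  "delta_rot": [
    [0, 0, 0],
    [0, 0, 0],
    [0, 0, 0],
    [0, 0, 0],
    [0, 0, 0]
  ],
  "fingers": [0.1, 0.1, 0.1, 0.1, 0.1]
}}

```text
time_s: 11.55
position: [0.6144, -0.3147, 0.1492]
tcp_rot: [3.141, 0.0, 1.3]
wrist_force: [-0.1, -0.3, -0.4]
width: 0.0229
finger_force: 29.5
```

{"method": "play_rows", "body": {
  "dp": [
    [0, 0, 27],
    [0, 0, 27],
    [0, 0, 27],
    [0, 0, 27],
    [0, 0, 0]
  ],
  "delta_rot": [
    [0, 0, 0],
    [0, 0, 0],
    [0, 0, 0],
    [0, 0, 0],
    [0, 0, 0]
  ],
  "fingers": [0.1, 0.1, 0.1, 0.1, 0.1]
}}

```text
time_s: 12.05
position: [0.6125, -0.3122, 0.0374]
tcp_rot: [-3.136, -0.002, 1.3]
wrist_force: [-0.1, 0.7, -0.0]
width: 0.0228
finger_force: 29.9
```

{"method": "play_rows", "body": {
  "dp": [
    [0, 0, 0],
    [0, 0, 0],
    [0, 0, 0],
    [0, 0, -30],
    [0, 0, -40]
  ],
  "delta_rot": [
    [0, 0, 0],
    [0, 0, 0],
    [0, 0, 0],
    [0, 0, 0],
    [0, 0, 0]
  ],
  "fingers": [0.55, 0.55, 0.55, 0.55, 0.55]
}}

```text
time_s: 12.55
position: [0.6126, -0.3123, 0.1095]
tcp_rot: [-3.137, -0.002, 1.3]
wrist_force: [0.5, -1.4, 1.0]
width: 0.0468
finger_force: 0.0
```

```bash
python3 -c "
from plan import *
f=grab_frame('side');cv2.imwrite('pics/s5.png',cv2.resize(f['img'][100:320,200:460],None,fx=3,fy=2.7,interpolation=2)[:,:,::-1])
s=read_state();print(s['finger_force'],s['width'],s['wrist_force'],s['position'])
for c in('side','top'):
  print([(q['xy'],q['confidence']) for q in place_of(c,'vial_center')[:3]])"
```

```text
0.0 0.04737059949561358 [ 3.11742646 -1.01268847  4.75354876] [ 0.61732646 -0.31538986  0.12050171]
[([350.5, 147.9], 0.6)]
[([278.7, 213.9], 0.39), ([301.8, 216.7], 0.27)]
```

View pics/s5.png

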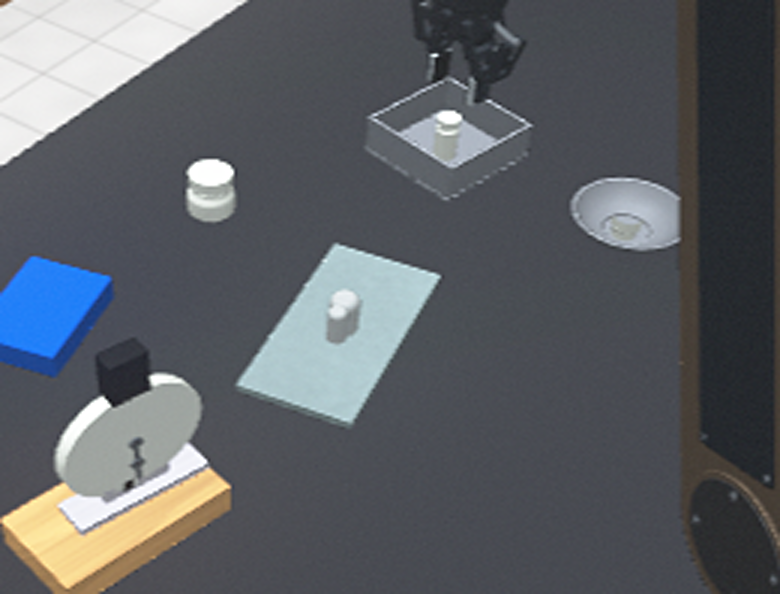

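```bash
python3 -c "
from plan import *
D=down(1.27)
plan([((.548,.266,.29),D,15,.8)])"
```

```text
dp [[36.0, -14.5, -12.0], [36.0, -14.5, -12.0], [36.0, -15.0, -12.0], [36.0, -15.0, -12.0], [36.0, -15.0, -11.5]] 
 rot [[0.0, 0.0, 0.1], [0.0, 0.0, 0.1], [0.0, 0.0, 0.1], [0.0, 0.0, 0.1], [0.1, 0.0, 0.1]] 0.8
dp [[36.0, -15.0, -11.5], [36.0, -15.0, -12.0], [36.0, -15.0, -11.5], [36.0, -15.0, -11.5], [36.0, -15.5, -11.5]] 
 rot [[0.0, 0.0, 0.1], [0.1, 0.0, 0.1], [0.0, 0.0, 0.1], [0.1, 0.0, 0.1], [0.0, 0.0, 0.1]] 0.8
dp [[35.5, -15.5, -12.0], [35.5, -15.5, -11.5], [35.5, -15.5, -12.0], [36.0, -15.5, -11.5], [35.5, -16.0, -11.5]] 
 rot [[0.1, 0.0, 0.1], [0.0, 0.0, 0.2], [0.1, 0.1, 0.1], [0.0, 0.0, 0.2], [0.1, 0.1, 0.1]] 0.8
from [ 0.6168 -0.3151  0.1169] [3.132e+00 3.000e-03 1.300e+00] t 12.7 w 0.0469 end [0.5479 0.2659 0.2898]
```

{"method": "play_rows", "body": {
  "dp": [
    [36, -14.5, -13],
    [36, -14.5, -13],
    [36, -15, -13],
    [36, -15, -13],
    [36, -15, -12]
  ],
  "delta_rot": [
    [0, 0, 0.1],
    [0, 0, 0.1],
    [0, 0, 0.1],
    [0, 0, 0.1],
    [0, 0, 0.1]
  ],
  "fingers": [0.8, 0.8, 0.8, 0.8, 0.8]
}}

```text
time_s: 13.2
position: [0.5908, -0.1185, 0.1748]
tcp_rot: [-3.141, -0.0, 1.291]
wrist_force: [0.7, 0.6, -0.3]
width: 0.0684
finger_force: 0.0
```

{"method": "play_rows", "body": {
  "dp": [
    [36, -15, -12],
    [36, -15, -12],
    [36, -15, -12],
    [36, -15, -12],
    [36, -15.5, -12]
  ],
  "delta_rot": [
    [0, 0, 0.1],
    [0, 0, 0.1],
    [0, 0, 0.1],
    [0, 0, 0.1],
    [0, 0, 0.1]
  ],
  "fingers": [0.8, 0.8, 0.8, 0.8, 0.8]
}}

```text
time_s: 13.7
position: [0.5685, 0.0754, 0.2347]
tcp_rot: [-3.141, 0.0, 1.282]
wrist_force: [0.4, 0.3, -0.1]
width: 0.0682
finger_force: 0.0
```

{"method": "play_rows", "body": {
  "dp": [
    [35.5, -15.5, -12],
    [35.5, -15.5, -12],
    [35.5, -15.5, -12],
    [36, -15.5, -12],
    [35.5, -16, -12]
  ],
  "delta_rot": [
    [0, 0, 0.1],
    [0, 0, 0.2],
    [0, 0, 0.1],
    [0, 0, 0.2],
    [0, 0, 0.1]
  ],
  "fingers": [0.8, 0.8, 0.8, 0.8, 0.8]
}}

```text
time_s: 14.2
position: [0.5454, 0.2683, 0.2947]
tcp_rot: [-3.141, 0.001, 1.27]
wrist_force: [0.5, 0.4, 0.5]
width: 0.0685
finger_force: 0.0
```

{"method": "play_rows", "body": {
  "dp": [
    [0, 0, 0],
    [0, 0, 0],
    [0, 0, 0]
  ],
  "delta_rot": [
    [0, 0, 0],
    [0, 0, 0],
    [0, 0, 0]
  ],
  "fingers": [0.8, 0.8, 0.8]
}}

```text
time_s: 14.5
position: [0.5459, 0.2659, 0.2936]
tcp_rot: [-3.14, 0.002, 1.27]
wrist_force: [0.9, -1.3, -0.3]
width: 0.0686
finger_force: 0.0
```

```bash
python3 -c "
from plan import *
D=down(1.27)
plan([((.548,.266,.198),D,5,.8)])"
```

```text
dp [[0.0, 0.5, 19.0], [0.0, 0.5, 19.0], [0.5, 0.5, 19.0], [0.0, 0.5, 19.5], [0.5, 0.0, 19.0]] 
 rot [[0.0, 0.0, 0.0], [0.0, 0.0, 0.0], [0.0, 0.0, 0.0], [0.0, 0.0, 0.0], [-0.1, 0.1, 0.0]] 0.8
from [0.5459 0.2659 0.2936] [-3.14e+00  2.00e-03  1.27e+00] t 14.5 w 0.0686 end [0.548  0.2661 0.1981]
```

{"method": "play_rows", "body": {
  "dp": [
    [0, 0.5, 19],
    [0, 0.5, 19],
    [0, 0.5, 19],
    [0, 0.5, 19],
    [0, 0, 19]
  ],
  "delta_rot": [
    [0, 0, 0],
    [0, 0, 0],
    [0, 0, 0],
    [0, 0, 0],
    [0, 0, 0]
  ],
  "fingers": [0.8, 0.8, 0.8, 0.8, 0.8]
}}

```text
time_s: 15.0
position: [0.5482, 0.2643, 0.1981]
tcp_rot: [-3.14, 0.001, 1.268]
wrist_force: [0.3, 0.5, -1.2]
width: 0.0683
finger_force: 0.0
```

{"method": "play_rows", "body": {
  "dp": [
    [0, 0, 0],
    [0, 0, 0],
    [0, 0, 0],
    [0, 0, 0],
    [0, 0, 0]
  ],
  "delta_rot": [
    [0, 0, 0],
    [0, 0, 0],
    [0, 0, 0],
    [0, 0, 0],
    [0, 0, 0]
  ],
  "fingers": [0, 0, 0, 0, 0],
  "squeeze": 45
}}

```text
time_s: 15.5
position: [0.5491, 0.2661, 0.2014]
tcp_rot: [3.139, -0.001, 1.27]
wrist_force: [1.7, -0.7, 1.1]
width: 0.0192
finger_force: 46.4
```

{"method": "play_rows", "body": {
  "dp": [
    [0, 0, 0],
    [0, 0, 0],
    [0, 0, -15],
    [0, 0, -20],
    [0, 0, -20]
  ],
  "delta_rot": [
    [0, 0, 0],
    [0, 0, 0],
    [0, 0, 0],
    [0, 0, 0],
    [0, 0, 0]
  ],
  "fingers": [0, 0, 0, 0, 0]
}}

```text
time_s: 16.0
position: [0.5467, 0.2663, 0.2539]
tcp_rot: [-3.137, 0.002, 1.27]
wrist_force: [-1.0, 0.2, -2.3]
width: 0.0198
finger_force: 45.7
```

{"method": "play_rows", "body": {
  "dp": [
    [0, 0, -20],
    [0, 0, -15],
    [0, 0, 0],
    [0, 0, 0],
    [0, 0, 0]
  ],
  "delta_rot": [
    [0, 0, 0],
    [0, 0, 0],
    [0, 0, 0],
    [0, 0, 0],
    [0, 0, 0]
  ],
  "fingers": [0, 0, 0, 0, 0]
}}

```text
time_s: 16.5
position: [0.5473, 0.266, 0.2879]
tcp_rot: [-3.139, 0.002, 1.27]
wrist_force: [0.5, -0.6, -2.7]
width: 0.0198
finger_force: 45.8
```

```bash
python3 -c "
from plan import *
s=read_state();print(s['position'],s['tcp_rot'],s['width'],s['finger_force'],s['wrist_force'],s['torque'])"
```

```text
[0.54730043 0.26602916 0.28785479] [-3.13854172e+00  1.84218849e-03  1.27022040e+00] 0.019818645851721366 45.759347677230835 [ 0.51774237 -0.58233482 -2.67908419] [ 0.0105915  -0.02670769 -0.00300144]
```

```bash
cat >> plan.py <<'E'
C=np.array([.538,-.015,.046])
def pose(psi,a,up=0,h=.161,off=(0,0)):
    Rt=down(psi,-a); n=-Rt.as_matrix()[:,2]; y=Rt.as_matrix()[:,0]
    return C+[off[0],off[1],up]+n*(.014+h), Rt
E
python3 -c "
from plan import *
p,r=pose(.87,.25,.045)
plan([(p,r,14)])"
```

```text
dp [[-16.5, 6.5, 2.0], [-16.5, 7.0, 2.0], [-16.0, 7.5, 2.5], [-16.0, 8.0, 2.5], [-15.5, 8.5, 3.0]] 
 rot [[0.2, -1.0, 1.6], [0.2, -1.0, 1.6], [0.2, -1.0, 1.6], [0.2, -1.0, 1.6], [0.2, -1.0, 1.6]] None
dp [[-15.0, 8.5, 3.5], [-15.0, 9.0, 3.5], [-14.5, 9.5, 3.5], [-14.0, 10.0, 4.0], [-14.0, 10.5, 4.0]] 
 rot [[0.2, -1.0, 1.6], [0.2, -1.0, 1.7], [0.2, -1.0, 1.6], [0.2, -1.0, 1.7], [0.2, -1.0, 1.6]] None
dp [[-13.5, 11.0, 4.5], [-13.0, 11.5, 4.5], [-12.5, 12.0, 4.5], [-12.5, 12.0, 5.0]] 
 rot [[0.2, -1.0, 1.7], [0.2, -1.0, 1.6], [0.2, -1.0, 1.7], [0.1, -1.0, 1.6]] None
from [0.5473 0.266  0.2879] [-3.139e+00  2.000e-03  1.270e+00] t 16.5 w 0.0198 end [0.5659 0.0179 0.2606]
```

{"method": "play_rows", "body": {
  "dp": [
    [-16.5, 6.5, 2],
    [-16.5, 7, 2],
    [-16, 7.5, 2.5],
    [-16, 8, 2.5],
    [-15.5, 8.5, 3]
  ],
  "delta_rot": [
    [0.2, -1, 1.6],
    [0.2, -1, 1.6],
    [0.2, -1, 1.6],
    [0.2, -1, 1.6],
    [0.2, -1, 1.6]
  ],
  "fingers": [0, 0, 0, 0, 0]
}}

```text
time_s: 17.0
position: [0.5552, 0.1753, 0.2802]
tcp_rot: [-3.13, 0.09, 1.128]
wrist_force: [0.0, 0.5, -3.3]
width: 0.0195
finger_force: 45.6
```

{"method": "play_rows", "body": {
  "dp": [
    [-15, 8.5, 3.5],
    [-15, 9, 3.5],
    [-14.5, 9.5, 3.5],
    [-14, 10, 4],
    [-14, 10.5, 4]
  ],
  "delta_rot": [
    [0.2, -1, 1.6],
    [0.2, -1, 1.7],
    [0.2, -1, 1.6],
    [0.2, -1, 1.7],
    [0.2, -1, 1.6]
  ],
  "fingers": [0, 0, 0, 0, 0]
}}

```text
time_s: 17.5
position: [0.5613, 0.0879, 0.2703]
tcp_rot: [-3.132, 0.178, 0.985]
wrist_force: [-0.1, 1.1, -2.7]
width: 0.0192
finger_force: 45.6
```

{"method": "play_rows", "body": {
  "dp": [
    [-13.5, 11, 4.5],
    [-13, 11.5, 4.5],
    [-12.5, 12, 4.5],
    [-12.5, 12, 5],
    [0, 0, 0]
  ],
  "delta_rot": [
    [0.2, -1, 1.7],
    [0.2, -1, 1.6],
    [0.2, -1, 1.7],
    [0.1, -1, 1.6],
    [0, 0, 0]
  ],
  "fingers": [0, 0, 0, 0, 0]
}}

```text
time_s: 18.0
position: [0.567, 0.0158, 0.2618]
tcp_rot: [3.139, 0.249, 0.867]
wrist_force: [0.3, -0.0, -3.7]
width: 0.0198
finger_force: 45.6
```

{"method": "play_rows", "body": {
  "dp": [
    [0, 0, 0],
    [0, 0, 0],
    [0, 0, 0],
    [0, 0, 0],
    [0, 0, 0]
  ],
  "delta_rot": [
    [0, 0, 0],
    [0, 0, 0],
    [0, 0, 0],
    [0, 0, 0],
    [0, 0, 0]
  ],
  "fingers": [0, 0, 0, 0, 0]
}}

```text
time_s: 18.5
position: [0.5668, 0.0185, 0.2625]
tcp_rot: [3.139, 0.247, 0.871]
wrist_force: [1.5, -0.2, -4.4]
width: 0.0196
finger_force: 45.6
```

{"method": "play_rows", "body": {
  "dp": [
    [0, 0, 0],
    [0, 0, 0],
    [0, 0, 0],
    [0, 0, 0],
    [0, 0, 0]
  ],
  "delta_rot": [
    [0, 0, 0],
    [0, 0, 0],
    [0, 0, 0],
    [0, 0, 0],
    [0, 0, 0]
  ],
  "fingers": [0, 0, 0, 0, 0]
}}

```text
time_s: 19.0
position: [0.5668, 0.0181, 0.2624]
tcp_rot: [3.139, 0.248, 0.87]
wrist_force: [-0.1, -0.0, -2.7]
width: 0.0197
finger_force: 45.6
```

```bash
cat > look.py <<'E'
from plan import *
import sys
def gauge_T(s,h=.161):
    r=R.from_euler('xyz',s['tcp_rot']).as_matrix(); ex,ey,ez=r[:,1],r[:,0],-r[:,2]
    return s['position']-h*ez, np.stack([ex,ey,ez],1)
# rectify the -x face: 4 px/mm, picture up = gauge z, right = gauge -y (as seen from -x)
def rect(f,O,G,x=-.008,k=4):
    ys=np.arange(70,-70,-1/k)/1000; zs=np.arange(150,-15,-1/k)/1000
    Y,Z=np.meshgrid(ys,zs); P=O+x*G[:,0]+Y[...,None]*G[:,1]+Z[...,None]*G[:,2]
    H=f['img'].shape[0]; Fl=H/2/np.tan(np.radians(f['vertical_fov'])/2)
    c=(P-f['eye'])@R_of(f['attitude']); u=c[...,:2]/c[...,2:]; u=u*(1+f['k1']*(u**2).sum(-1,keepdims=True))
    m=(u*Fl+[f['cx'],f['cy']]).astype(np.float32)
    return cv2.remap(f['img'],m[...,0],m[...,1],cv2.INTER_CUBIC)
if __name__=='__main__':
    s=read_state(); f=grab_frame('side'); O,G=gauge_T(s); n=sys.argv[1]
    print(s['time_s'],s['position'].round(4),s['tcp_rot'].round(3),s['wrist_force'].round(1),s['width'],s['finger_force'],'O',O.round(4),'a',round(float(np.arcsin(G[:,2]@[-0,0,1]*0+np.linalg.norm(G[:2,2]))),3))
    cv2.imwrite(f'pics/{n}_raw.png',f['img'][:,:,::-1])
    cv2.imwrite(f'pics/{n}.png',rect(f,O,G)[:,:,::-1])
E
python3 look.py g1
```

```text
19.0 [0.5668 0.0181 0.2624] [3.139 0.248 0.87 ] [-0.1 -0.  -2.7] 0.019709119362694788 45.61848700046539 O [ 0.5417 -0.0123  0.1063] a 0.248
```

View pics/g1.png

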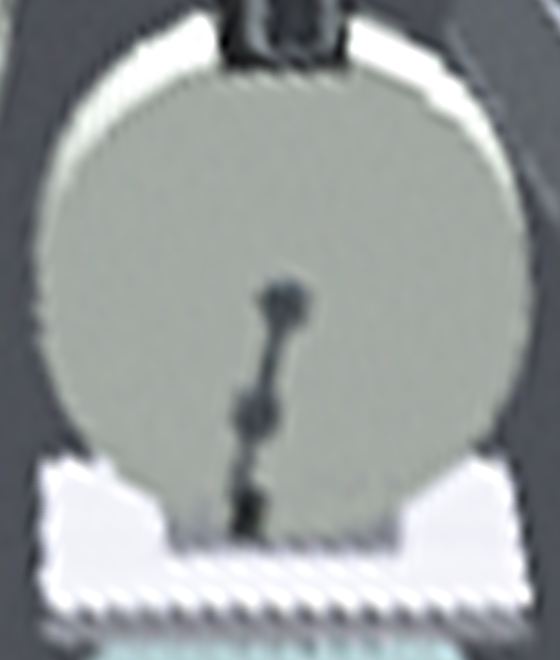

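The rectified face shows the pivot at (284, 302), the pointer's blob at (255, 410) and the mark at about (246, 513): pointer and mark are nearly aligned already. I measure both by polar centroids, here and in the initial picture.

```bash
cat > ang.py <<'E'
from look import *
def measure(img,pv=None,k=4):
    g=cv2.cvtColor(img,cv2.COLOR_RGB2GRAY).astype(float)
    # pivot: darkness centroid near the nominal place
    y0,x0=(150-76)*k,70*k
    w=np.clip(120-g[y0-32:y0+45,x0-40:x0+40],0,None); yy,xx=np.mgrid[y0-32:y0+45,x0-40:x0+40]
    # isolate the hub blob: top 10 mm of the dark pixels
    ty=yy[w>20].min(); m=(yy<ty+12*k/1.3)&(w>0)
    px,py=(w*m*xx).sum()/(w*m).sum(),ty+(5*k)
    out={}
    th=np.radians(np.arange(-15,40,.25))
    def prof(r0,r1):
        rr=np.arange(r0,r1,.25)*k; T,Rr=np.meshgrid(th,rr)
        X=px-Rr*np.sin(T); Y=py+Rr*np.cos(T)   # +y is to the left
        return cv2.remap(g.astype(np.float32),X.astype(np.float32),Y.astype(np.float32),1).mean(0)
    for nm,(a,b) in dict(ptr_a=(12,22),ptr_b=(32,38),ptr_c=(36,44),ptr_d=(42,48),mark=(51,55),mark2=(53,58)).items():
        p=prof(a,b); d=np.clip(np.median(p)-15-p,0,None)
        j=d.argmax(); s=slice(max(0,j-32),j+33); out[nm]=round(float((d[s]*th[s]).sum()/max(d[s].sum(),1e-9)),3)
    return (round(px,1),round(py,1)),out
if __name__=='__main__':
    print('now',measure(cv2.imread('pics/g1.png')[:,:,::-1]))
    f=grab_frame('side'); f['img']=cv2.imread('pics/side0.png')[:,:,::-1].copy()
    for yaw in(-.26,-.3,-.34):
        G=R.from_euler('z',yaw).as_matrix(); im=rect(f,np.array([.548,.266,.038]),G); print(yaw,measure(im))
    G=R.from_euler('z',-.3).as_matrix();a=rect(f,np.array([.548,.266,.038]),G)
    cv2.imwrite('pics/cmp.png',np.hstack([a[240:580,80:480],cv2.imread('pics/g1.png')[240:580,80:480,::-1]])[:,:,::-1])
E
python3 ang.py
```

```text
now ((np.float64(282.8), np.int64(307)), {'ptr_a': 0.236, 'ptr_b': 0.249, 'ptr_c': 0.247, 'ptr_d': 0.223, 'mark': 0.171, 'mark2': 0.17})
-0.26 ((np.float64(276.8), np.int64(284)), {'ptr_a': 0.007, 'ptr_b': 0.013, 'ptr_c': 0.002, 'ptr_d': 0.21, 'mark': 0.196, 'mark2': 0.194})
-0.3 ((np.float64(278.0), np.int64(284)), {'ptr_a': 0.004, 'ptr_b': 0.013, 'ptr_c': 0.002, 'ptr_d': 0.015, 'mark': 0.19, 'mark2': 0.188})
-0.34 ((np.float64(279.3), np.int64(284)), {'ptr_a': 0.006, 'ptr_b': 0.014, 'ptr_c': 0.001, 'ptr_d': 0.011, 'mark': 0.184, 'mark2': 0.182})
```

View pics/cmp.png

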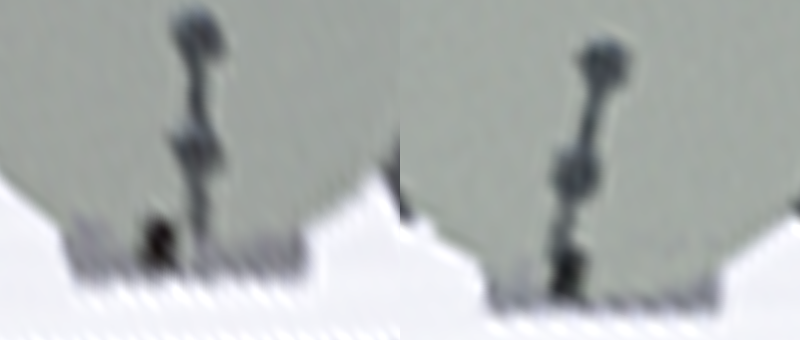

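```bash
python3 -c "
from plan import *
p,r=pose(.87,.185,.012)
plan([(p,r,8)])"
```

```text
dp [[-0.5, 0.0, 4.5], [-0.5, 0.0, 4.0], [-0.5, 0.0, 4.5], [-0.5, 0.0, 4.0], [-0.5, 0.0, 4.5]] 
 rot [[0.0, 0.4, 0.0], [0.0, 0.5, 0.0], [0.0, 0.4, 0.0], [0.0, 0.5, 0.0], [0.0, 0.4, 0.0]] None
dp [[-0.5, -0.5, 4.0], [-0.5, 0.0, 4.5], [-1.0, -0.5, 4.0]] 
 rot [[0.1, 0.5, 0.0], [0.0, 0.4, 0.0], [0.1, 0.5, 0.0]] None
from [0.5668 0.0181 0.2624] [3.139 0.248 0.87 ] t 19.1 w 0.0192 end [0.5585 0.0097 0.2302]
```

{"method": "play_rows", "body": {
  "dp": [
    [-1, 0, 4.5],
    [-1, 0, 4],
    [-1, 0, 4.5],
    [-0.5, 0, 4],
    [-0.5, 0, 4.5]
  ],
  "delta_rot": [
    [0, 0.4, 0],
    [0, 0.5, 0],
    [0, 0.4, 0],
    [0, 0.5, 0],
    [0, 0.4, 0]
  ],
  "fingers": [0, 0, 0, 0, 0]
}}

```text
time_s: 19.6
position: [0.561, 0.0111, 0.242]
tcp_rot: [3.139, 0.209, 0.87]
wrist_force: [0.3, -0.4, -3.9]
width: 0.0198
finger_force: 45.6
```

{"method": "play_rows", "body": {
  "dp": [
    [-0.5, -0.5, 4],
    [-0.5, 0, 4.5],
    [-1, -0.5, 4],
    [0, 0, 0],
    [0, 0, 0]
  ],
  "delta_rot": [
    [0, 0.5, 0],
    [0, 0.4, 0],
    [0, 0.5, 0],
    [0, 0, 0],
    [0, 0, 0]
  ],
  "fingers": [0, 0, 0, 0, 0]
}}

```text
time_s: 20.1
position: [0.5575, 0.0085, 0.2305]
tcp_rot: [3.139, 0.185, 0.87]
wrist_force: [-0.8, -0.8, -2.5]
width: 0.0192
finger_force: 45.6
```

{"method": "play_rows", "body": {
  "dp": [
    [0, 0, 0],
    [0, 0, 0],
    [0, 0, 0],
    [0, 0, 0],
    [0, 0, 0]
  ],
  "delta_rot": [
    [0, 0, 0],
    [0, 0, 0],
    [0, 0, 0],
    [0, 0, 0],
    [0, 0, 0]
  ],
  "fingers": [0, 0, 0, 0, 0]
}}

```text
time_s: 20.6
position: [0.5576, 0.0086, 0.2306]
tcp_rot: [3.139, 0.185, 0.87]
wrist_force: [0.0, -0.5, -3.8]
width: 0.0193
finger_force: 45.6
```

```bash
python3 look.py g2; python3 -c "
from ang import *
im=cv2.imread('pics/g2.png');print(measure(im[:,:,::-1]))
raw=cv2.imread('pics/g2_raw.png')[140:250,260:370]
o=np.zeros((600,800,3),np.uint8);o[:350,:400]=im[240:590,80:480];o[:385,410:795]=cv2.resize(raw,None,fx=3.5,fy=3.5,interpolation=2);cv2.imwrite('pics/g2v.png',o[:390])"
```

```text
20.6 [0.5576 0.0086 0.2306] [3.139 0.185 0.87 ] [ 0.  -0.5 -3.8] 0.019347510478667104 45.62154293060303 O [ 0.5389 -0.0143  0.0723] a 0.185
((np.float64(283.6), np.int64(305)), {'ptr_a': 0.184, 'ptr_b': 0.178, 'ptr_c': 0.178, 'ptr_d': 0.181, 'mark': 0.173, 'mark2': 0.174})
```

View pics/g2v.png

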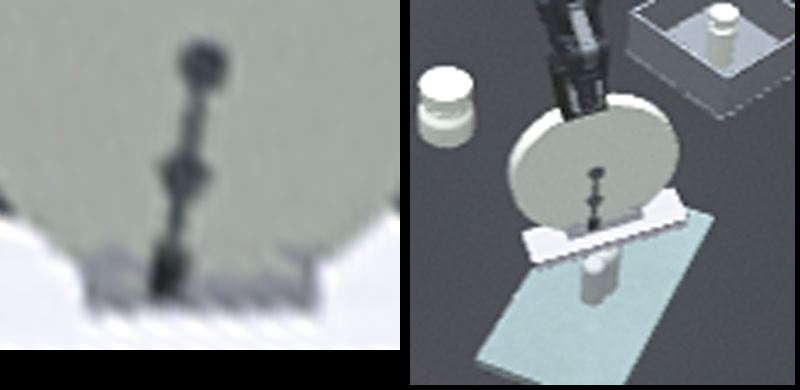

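The pointer lies on the mark (both about 0.18 rad) and the sole is centred above the stud, so I lower it gently.

{"method": "play_rows", "body": {
  "dp": [
    [0, 0, 2],
    [0, 0, 2],
    [0, 0, 2],
    [0, 0, 2],
    [0, 0, 0]
  ],
  "delta_rot": [
    [0, 0, 0],
    [0, 0, 0],
    [0, 0, 0],
    [0, 0, 0],
    [0, 0, 0]
  ],
  "fingers": [0, 0, 0, 0, 0]
}}

```text
time_s: 21.15
position: [0.5563, 0.0074, 0.2221]
tcp_rot: [3.14, 0.185, 0.87]
wrist_force: [-0.1, 0.7, -3.6]
width: 0.0196
finger_force: 45.5
```

{"method": "play_rows", "body": {
  "dp": [
    [0, 0, 1],
    [0, 0, 0],
    [0, 0, 1],
    [0, 0, 0],
    [0, 0, 0]
  ],
  "delta_rot": [
    [0, 0, 0],
    [0, 0, 0],
    [0, 0, 0],
    [0, 0, 0],
    [0, 0, 0]
  ],
  "fingers": [0, 0, 0, 0, 0]
}}

```text
time_s: 21.65
position: [0.5566, 0.0072, 0.2213]
tcp_rot: [3.138, 0.184, 0.87]
wrist_force: [0.2, 1.0, -1.1]
width: 0.0198
finger_force: 46.0
```

{"method": "play_rows", "body": {
  "dp": [
    [0, 0, 1],
    [0, 0, 0],
    [0, 0, 0],
    [0, 0, 0],
    [0, 0, 0]
  ],
  "delta_rot": [
    [0, 0, 0],
    [0, 0, 0],
    [0, 0, 0],
    [0, 0, 0],
    [0, 0, 0]
  ],
  "fingers": [0, 0, 0, 0, 0]
}}

```text
time_s: 22.15
position: [0.5568, 0.0071, 0.2211]
tcp_rot: [3.138, 0.183, 0.87]
wrist_force: [-0.9, 2.3, 5.6]
width: 0.0198
finger_force: 46.9
```

{"method": "play_rows", "body": {
  "dp": [
    [0, 0, 0],
    [0, 0, 0],
    [0, 0, 0],
    [0, 0, 0],
    [0, 0, 0]
  ],
  "delta_rot": [
    [0, 0, 0],
    [0, 0, 0],
    [0, 0, 0],
    [0, 0, 0],
    [0, 0, 0]
  ],
  "fingers": [0, 0, 0, 0, 0]
}}

```text
time_s: 22.65
position: [0.5568, 0.0071, 0.2211]
tcp_rot: [3.138, 0.184, 0.87]
wrist_force: [-0.8, 1.8, 5.9]
width: 0.0195
finger_force: 46.9
```

{"method": "play_rows", "body": {
  "dp": [
    [0, 0, 0],
    [0, 0, 0],
    [0, 0, 0],
    [0, 0, 0],
    [0, 0, 0]
  ],
  "delta_rot": [
    [0, 0, 0],
    [0, 0, 0],
    [0, 0, 0],
    [0, 0, 0],
    [0, 0, 0]
  ],
  "fingers": [0, 0, 0, 0, 0]
}}

```text
time_s: 23.15
position: [0.5568, 0.0072, 0.2211]
tcp_rot: [3.138, 0.184, 0.87]
wrist_force: [-0.9, 2.5, 6.7]
width: 0.0195
finger_force: 46.9
```

```bash
python3 look.py g3; python3 -c "
from ang import *
im=cv2.imread('pics/g3.png');print(measure(im[:,:,::-1]))
raw=cv2.imread('pics/g3_raw.png')[140:250,260:370]
o=np.zeros((600,800,3),np.uint8);o[:350,:400]=im[240:590,80:480];o[:385,410:795]=cv2.resize(raw,None,fx=3.5,fy=3.5,interpolation=2);cv2.imwrite('pics/g3v.png',o[:390])"
```

```text
23.15 [0.5568 0.0072 0.2211] [3.138 0.184 0.87 ] [-0.9  2.5  6.7] 0.019514708377985013 46.941869258880615 O [ 0.5383 -0.0157  0.0628] a 0.184
((np.float64(283.7), np.int64(304)), {'ptr_a': 0.145, 'ptr_b': 0.168, 'ptr_c': 0.176, 'ptr_d': 0.179, 'mark': 0.164, 'mark2': 0.164})
```

View pics/g3v.png

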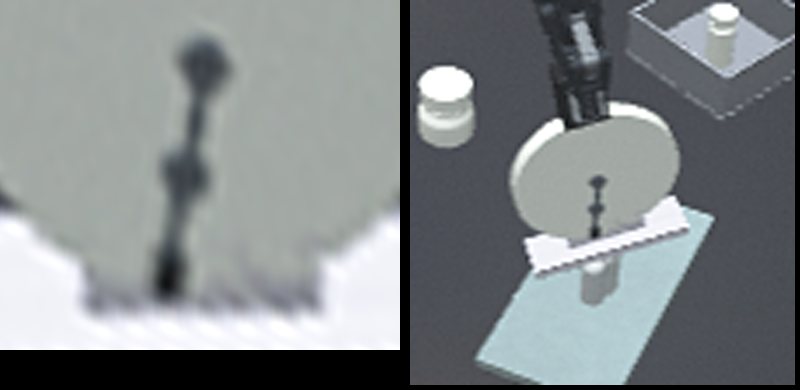

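The pointer (tip near (170, 250) in the left panel) still lies on the mark (168, 275). The sole rests on the stud with about 9 N and everything is still, so I hand in.

```bash
python3 -c "
from bench import *
print(hand_in())"
```

```text
the job is handed in; nothing more can be done
None
```

The job is handed in, with no verdict returned: the vial is in its box, the stopper is in its dish, and the gauge is held on the stud at about 9 N with the pointer on the mark (both about 0.17–0.18 rad).

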